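# Shut down the power strip and stroke its socket covers flat

## Robot

A 6-joint arm with a two-finger parallel gripper is mounted at the origin on the work surface. World frame = base frame: x ahead of the robot, y to its left, z up, the work surface at z = 0. Lengths are in m, angles in rad, forces in N, time in s.
With the tool pointing down it reaches from about 0.325 to 0.775 m from the base axis. Payload 5.5 kg.
Tool frame: the origin (TCP) lies at the very end of the fingers, on their centre line; the grasp point (between the pads) lies bot.grip_depth behind it (bot.grip_depth is the distance from the TCP to the grasp point, in m); z points along the fingers, y is the direction in which the jaws open and shut (so a half turn about z gives the same grasp; the last joint's range is limited). The gripper opens to 88 mm and grips with 3 to 60 N. Pads are 20 mm wide; open, the fingers measure 115 mm over their backs; the gripper's body (75 mm by 178 mm) begins 61 mm behind the grasp point.
Start: joints at [1.139, 0.091, 1.231, -0, 1.82, -0.057], TCP at [0.22, 0.558, 0.223] pointing down, gripper open.
Joint ranges: [-2.87, 2.87], [-0.86, 2.18], [0.17, 2.46], [-1.51, 4.65], [0.06, 2.69], [-2.65, 2.65]. Speed limits (rad/s): [2.57, 2.57, 3.01, 3.14, 3.14, 3.14].

## Interface

Orientations are given as a rotation vector (axis times angle).
In Python, from station import bot gives the robot as it stands. The module is installed in compiled form; this text tells all that it offers.
- The arm moves only by the shell command python3 -m pendant 'ROWS'. ROWS is JSON, a list of rows, each a list of 5 numbers: the opening, from -1 (shut) to 1 (fully open), then the shift along the world's x, y, z each as a share of 0.03 m, from -1 to 1, then the turn about the world's z as a share of 0.1 rad, from -1 to 1. A call has 1 to 12 rows; each row shifts and turns the commanded pose from where the row before left it; what a row does not reach is not made up. A row lasts 1/12 s, in which the tool goes at most 41.7 mm and 7.16 degrees, less where a joint would pass 70% of its speed; a pose out of reach is approached as far as the arm can. A call with a number of a shift or a turn outside -1 to 1 is refused whole. A call with a gripper value outside its range is refused whole. The fingers move at their own pace and stop on an object; the grip force is fixed at half the most. Time passes only in rows, so rows that do not move let the fingers close. It gives the time, the measured TCP pose, the force and the opening at its end, in the units of the state.
- bot.state(): the state, without advancing time (a new reading comes with each control period).
- bot.snapshot(name): name is "scene" or "top" or "wrist"; returns the picture (384x512x3 uint8, red, green, blue); there is no depth.
- bot.camera_model(name): a dict with "camera_matrix" (3x3 intrinsics, pixels), "rvec" (rotation vector, rad) and "tvec" (3), from world to camera coordinates, as OpenCV has them. Camera axes: x right, y down, z forward; pixel columns grow to the right and rows downward; lengths in m; the calibration is good to about 2 mm. A picture is of the moment at which its call begins: read the wrist's pose just before it. camera_model takes no time and is no camera call; for the wrist camera it gives the pose at the moment of the call.
- bot.sign_off(): hands the job in, once; it reports no verdict.
The state is a dict: "clock": time; "joint_positions": joint angles; "qvel": joint speeds; "joint_torque": joint torques, N m; "tool_pos": TCP position; "orientation": TCP orientation; "ft_force": force on the tool from outside, world axes, zero at the start; "ft_torque": the same for the moment, N m; "opening": finger opening in m.
Only numpy, scipy, OpenCV 4.12 (cv2) and the standard library are available. Lean on these libraries where they do the work, as an engineer would, in place of code of your own. Each camera call takes 0.05 s, during which the arm holds its last target.

## Task

Shut the power strip down for the night without gripping anything: first press the white-dotted, raised half of the red rocker switch fully down. Then set the fingertips down in the gap beside the switch and run them lightly along the row of four brown socket covers, away from the switch and in one unbroken pass without lifting, so that each cover in turn folds shut flat. Leave everything else on the counter where it stands.

Things in the scene. Friction and masses are not known exactly. Their poses are not given: they have to be found in the camera images.
- strip: Beige power strip box screwed to the counter, 300 long x 64 wide x 40 mm high. Origin: centre of its underside, on the counter; its x axis runs along the row, from the switch end towards the free end, y across it, z up. On its top, on the centre line: the red rocker switch (pivot at x = -115 mm), then a bare gap, then four brown hinged socket covers.
- rocker (a joint): Red rocker switch, 44 mm long (along the strip) x 28 mm wide, pivoted at mid length, 46 mm above the counter. rad: +0.18 on (the half with the white dot, away from the covers, stands up), -0.18 off (that half pressed down). About 2.5 N on the dot moves it, some 5 mm of travel there; it stays where it is left.
- switch_dot (a point): White dot on the rocker's top face, 15 mm from its pivot, on the half away from the covers; it moves with the rocker (about 54 mm above the counter when on, 49 mm when off).
- run_start (a point): Point of the strip on the covers' centre line, in the middle of the 47 mm bare gap between the rocker's end and the first cover's hinge, at the height of the top of the shut covers (45 mm above the counter; the box's top itself is 5 mm lower).
- run_end (a point): Point of the strip over the free end of the fourth cover when shut, on the centre line, 45 mm above the counter, 26 mm before the strip's end. The run goes in a straight line from run_start to here.
- cover1 (a joint): The first brown socket cover from the switch: a 3 mm flap, 38 mm long along the row x 40 mm wide, hinged across the strip at its edge nearest the switch (hinge at x = -46 mm of the strip, 43.5 mm above the counter). rad: 0 shut flat (its top 45 mm above the counter), 1.5 upright; part open it leans away from the switch, so something moving away from the switch close over the strip folds it down. Stiff light hinge (about 0.3 N at the flap's edge): it stays at any angle.
- cover2 (a joint): The second brown socket cover from the switch: a 3 mm flap, 38 mm long along the row x 40 mm wide, hinged across the strip at its edge nearest the switch (hinge at x = -2 mm of the strip, 43.5 mm above the counter). rad: 0 shut flat (its top 45 mm above the counter), 1.5 upright; part open it leans away from the switch, so something moving away from the switch close over the strip folds it down. Stiff light hinge (about 0.3 N at the flap's edge): it stays at any angle.
- cover3 (a joint): The third brown socket cover from the switch: a 3 mm flap, 38 mm long along the row x 40 mm wide, hinged across the strip at its edge nearest the switch (hinge at x = 42 mm of the strip, 43.5 mm above the counter). rad: 0 shut flat (its top 45 mm above the counter), 1.5 upright; part open it leans away from the switch, so something moving away from the switch close over the strip folds it down. Stiff light hinge (about 0.3 N at the flap's edge): it stays at any angle.
- cover4 (a joint): The fourth brown socket cover from the switch: a 3 mm flap, 38 mm long along the row x 40 mm wide, hinged across the strip at its edge nearest the switch (hinge at x = 86 mm of the strip, 43.5 mm above the counter). rad: 0 shut flat (its top 45 mm above the counter), 1.5 upright; part open it leans away from the switch, so something moving away from the switch close over the strip folds it down. Stiff light hinge (about 0.3 N at the flap's edge): it stays at any angle.
- calculator: Bystander: cream desk calculator with woodgrain sides, 245 x 214 mm, 73 mm high. Origin: centre of underside.
- tumbler: Bystander: smoked glass tumbler, 74 mm across, 95 mm high. Origin: centre of underside.
- memo_clip: Bystander near the strip: brushed aluminium memo clip, 60 x 34 mm, 25 mm high. Origin: centre of underside.
- battery: Bystander near the strip: blue and copper battery cell standing upright, 26 mm across, 50 mm high. Origin: centre of underside.
- stamp: Bystander near the strip: wooden hand stamp standing upright, 34 mm across, 60 mm high. Origin: centre of underside.
- paper_roll: Bystander: white paper roll standing upright, 56 mm across, 57 mm high. Origin: centre of underside.

How it is judged:
On the way, in this order (a step that is already met when the one before it is completed fails the run):
1. the rocker's dotted half is pressed down: switched off (value of joint rocker below -0.1 rad), for 0.1 s.
2. the first cover is shut (value of joint cover1 below 0.15 rad), for 0.05 s.
3. the second cover is shut (value of joint cover2 below 0.15 rad), for 0.05 s.
4. the third cover is shut (value of joint cover3 below 0.15 rad), for 0.05 s.
5. the fourth cover is shut (value of joint cover4 below 0.15 rad), for 0.05 s.
At the end, for the whole second after the job is handed in: The rocker is off (below -0.10 rad), all four covers lie shut (below 0.15 rad), and no bystander is more than 15 mm from where it stood (value of joint rocker below -0.1 rad and value of joint each of cover1, cover2, cover3, cover4 below 0.15 rad and distance of each of calculator, tumbler, memo_clip, battery, stamp, paper_roll from where it was at the start of the episode below 0.015 m); the robot touches nothing.
It fails at once if the strip, its switch or its covers are pressed with more than 30 N (contact force between the fingers and strip above 30 N).
It fails at once if the fingers lift off in the middle of the run (first cover shut, last one still open, and the point between the finger pads more than 95 mm above the counter) (value of joint cover1 below 0.15 rad and value of joint cover4 above 0.3 rad and height (world z) of the grasp point above 0.095 m).
It fails at once if a bystander is moved, lifted or knocked over (15 mm, 0.35 rad) (distance of any of calculator, tumbler, memo_clip, battery, stamp, paper_roll from where it was at the start of the episode above 0.015 m or angle between any of calculator, tumbler, memo_clip, battery, stamp, paper_roll's own z axis and vertical above 0.35 rad).
It also fails if it takes over 45 s, if anything falls off the work surface, if the arm or the gripper's body presses on something with over 40 N, if the wrist force passes 120 N, or if a joint passes its speed limit or range.

## Working session

There is one attempt and no reset: what is moved stays moved. The work goes in short steps, Python scripts to look and compute and a shell command to move; the robot and the scene stay as the last step left them, time stands still between calls to the robot, and variables do not carry over. Pictures are saved under pics/ and viewed, and the job is handed in when it is done.

```bash
mkdir -p pics
python3 - <<'E'
from station import bot
import cv2
print(bot.state(), bot.grip_depth)
for n in ("scene","top"):
    cv2.imwrite(f"pics/{n}0.png",bot.snapshot(n)[:,:,::-1])
    print(n,bot.camera_model(n))
E
```

```text
{'clock': 0.0, 'joint_positions': array([ 1.13929950e+00,  9.18839649e-02,  1.23189443e+00,  4.80539778e-05,
        1.81979510e+00, -5.66744849e-02]), 'qvel': array([ 1.15264246e-03,  6.48236769e-04,  9.59663874e-04,  1.14260357e-03,
       -9.95006165e-05,  4.28917524e-04]), 'joint_torque': array([ 2.13454550e-03, -4.46458340e+01, -4.06444645e+01,  6.99885213e-02,
        2.93584890e-02, -2.30587302e-04]), 'tool_pos': array([0.2195117 , 0.55808333, 0.22148703]), 'orientation': array([-5.85212968e-01, -3.08607026e+00,  3.00108459e-03]), 'ft_force': array([-0.42381087,  0.16451523,  0.4333989 ]), 'ft_torque': array([0.00432173, 0.02106898, 0.04287254]), 'opening': 0.08804313758492946} 0.0187
scene {'camera_matrix': array([[357.48595626,   0.        , 255.47233461],
       [  0.        , 357.48595626, 193.56764759],
       [  0.        ,   0.        ,   1.        ]]), 'rvec': array([ 1.36758452,  1.90799538, -1.07719444]), 'tvec': array([ 0.12786316, -0.21351619,  1.4134167 ])}
top {'camera_matrix': array([[385.39410203,   0.        , 259.75474192],
       [  0.        , 385.39410203, 190.04002419],
       [  0.        ,   0.        ,   1.        ]]), 'rvec': array([ 2.21694329, -2.15725778,  0.11720856]), 'tvec': array([0.03342679, 0.52634381, 1.260111  ])}
```

View pics/scene0.png

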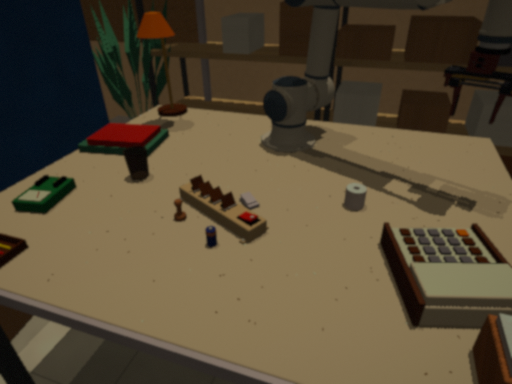

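View pics/top0.png

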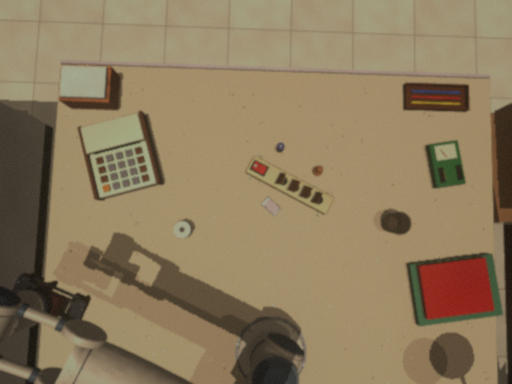

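The top view shows the strip running from about (252,160), the red switch end, to (330,210). The battery is at (280,147), the stamp at (317,170) and the memo clip at (271,206). Next I'll measure these.

```bash
cat > h.py <<'E'
import numpy as np, cv2
from station import bot
def cam(n):
    m=bot.camera_model(n);R=cv2.Rodrigues(m["rvec"])[0];return m["camera_matrix"],R,np.array(m["tvec"]).ravel()
def ray(c,p,z):
    K,R,t=c;o=-R.T@t;d=R.T@np.linalg.solve(K,[p[0],p[1],1.]);return o+d*(z-o[2])/d[2]
def proj(c,P):
    K,R,t=c;q=K@(R@np.array(P)+t);return q[:2]/q[2]
def tri(cs,ps):
    A=np.array([0.]*9).reshape(3,3);b=np.zeros(3)
    for (K,R,t),p in zip(cs,ps):
        o=-R.T@t;d=R.T@np.linalg.solve(K,[p[0],p[1],1.]);d/=np.linalg.norm(d);M=np.eye(3)-np.outer(d,d);A+=M;b+=M@o
    return np.linalg.solve(A,b)
E
python3 - <<'E'
from h import *
im=cv2.imread("pics/top0.png")
cv2.imwrite("pics/topc.png",cv2.resize(im[135:225,235:345],None,fx=7,fy=6.5,interpolation=cv2.INTER_CUBIC))
s=cv2.imread("pics/scene0.png")
cv2.imwrite("pics/scenec.png",cv2.resize(s[165:255,165:280],None,fx=6.5,fy=6.5,interpolation=cv2.INTER_CUBIC))
hsv=cv2.cvtColor(im,cv2.COLOR_BGR2HSV)
for p in [(250,200),(262,160),(325,207),(272,167),(271,206),(300,220)]: print(p,hsv[p[1],p[0]])
c=cam("top")
b,g,r=[im[...,i].astype(int) for i in range(3)]
red=((r>110)&(g<0.45*r)).astype(np.uint8);red[:,:240]=0;red[:,345:]=0;red[:140]=0;red[225:]=0
cs,_=cv2.findContours(red,0,2)
k=max(cs,key=cv2.contourArea);rr=cv2.minAreaRect(k);print("red top",rr,ray(c,rr[0],0.048))
E
```

```text
(250, 200) [ 20  90 164]
(262, 160) [ 21 104 157]
(325, 207) [ 24  95 164]
(272, 167) [ 22  98 164]
(271, 206) [ 12  58 162]
(300, 220) [ 20  91 162]
red top ((258.9999694824219, 167.5), (12.51939582824707, 7.71743631362915), 30.963756561279297) [0.59703528 0.0527118  0.048     ]
```

View pics/topc.png

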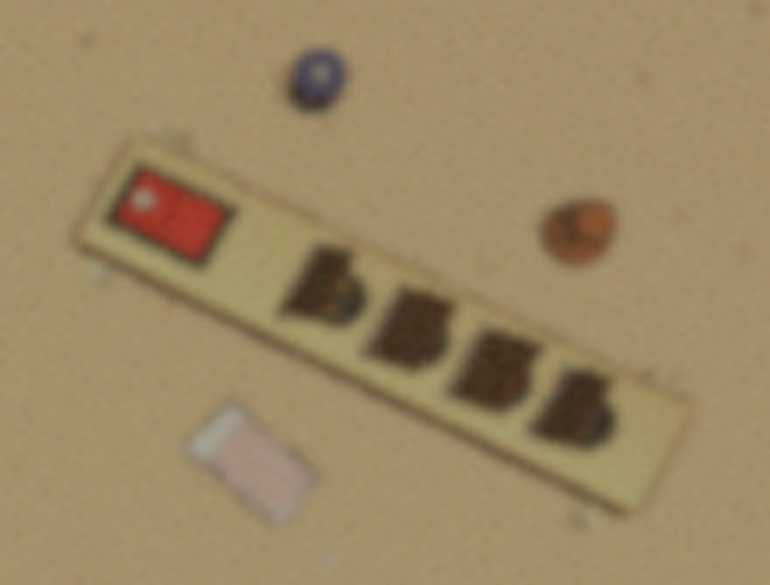

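View pics/scenec.png

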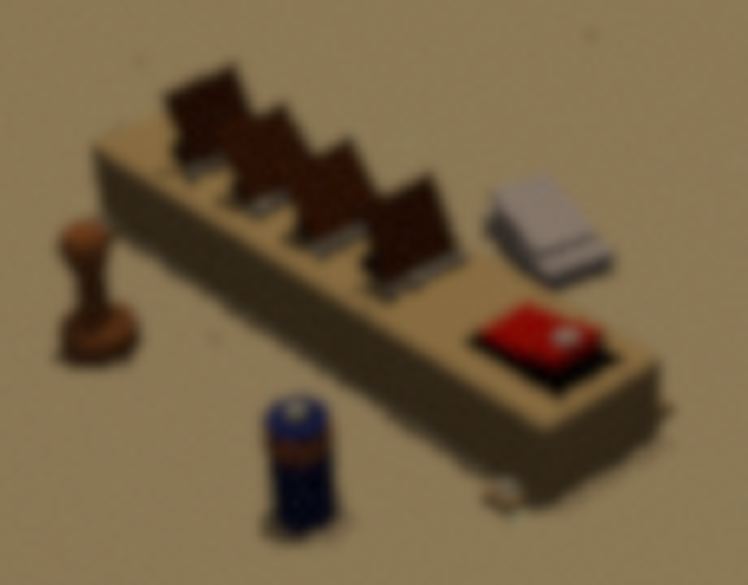

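The crops show the dot at (143,199) in the top view and (565,338) in the scene view. All four covers are open and leaning away from the switch. The battery and stamp sit on the far side of the strip, the memo clip on the near side.

Run:
```python
from h import *
ct,cs=cam("top"),cam("scene")
T=lambda u,v:(235+(u+.5)/7-.5,135+(v+.5)/6.5-.5)
S=lambda u,v:(165+(u+.5)/6.5-.5,165+(v+.5)/6.5-.5)
n=["swL","swR","frR","frL"]
Pt=[(135,137),(74,236),(630,510),(690,400)]
C=[ray(ct,T(*p),0.04) for p in Pt]
for a,b in zip(n,C): print(a,b.round(4))
C=np.array(C)
print("lens",[np.linalg.norm(C[i]-C[(i+1)%4]).round(4) for i in range(4)], "ctr",C.mean(0))
for i,j in((0,3),(1,2)): d=C[j]-C[i];print("ang",np.degrees(np.arctan2(d[1],d[0])))
# scene corners top face: switch-near-left (545,430), switch right(655,360), far left (95,150)
D=[ray(cs,S(*p),0.04) for p in [(545,428),(657,362),(95,150)]]
for a,b in zip(["swL","swR","frL"],D): print("scene",a,b.round(4))
print("dot tri",tri([ct,cs],[T(143,199),S(565,338)]), ray(ct,T(143,199),.054),ray(cs,S(565,338),.054))
print("red ctr",ray(ct,T(173,215),.047))
# cover hinges in top: left-lower hinge corner and upper
for a,b in [((283,312),(320,246)),((367,355),(405,288)),((450,400),(488,330)),((533,432),(573,370))]:
    print("hinge",((ray(ct,T(*a),.045)+ray(ct,T(*b),.045))/2).round(4))
print("battery",ray(ct,T(320,73),.05),"stamp",ray(ct,T(588,225),.06),ray(ct,T(570,240),.01),"clip",[ray(ct,T(*p),.0125).round(3) for p in [(235,402),(318,472),(280,522),(188,445)]])
```

```text
swL [0.6372 0.0706 0.04  ]
swR [0.5856 0.0979 0.04  ]
frR [ 0.4541 -0.1662  0.04  ]
frL [ 0.5105 -0.1938  0.04  ]
lens [np.float64(0.0583), np.float64(0.295), np.float64(0.0628), np.float64(0.2933)] ctr [ 0.54683704 -0.04788309  0.04      ]
ang -115.60199673319603
ang -116.47443867137588
scene swL [0.6457 0.073  0.04  ]
scene swR [0.5938 0.0996 0.04  ]
scene frL [ 0.519  -0.1865  0.04  ]
dot tri [0.60386712 0.06603078 0.05070386] [0.60336562 0.06605506 0.054     ] [0.60820118 0.06766334 0.054     ]
red ctr [0.59670003 0.05174522 0.047     ]
hinge [ 0.5662 -0.0094  0.045 ]
hinge [ 0.5458 -0.0495  0.045 ]
hinge [ 0.5249 -0.0888  0.045 ]
hinge [ 0.5078 -0.1285  0.045 ]
battery [ 0.67081397 -0.01539105  0.05      ] stamp [ 0.59546155 -0.14110968  0.06      ] [ 0.59462508 -0.14112524  0.01      ] clip [array([0.505, 0.019, 0.012]), array([ 0.47 , -0.022,  0.012]), array([ 0.444, -0.004,  0.012]), array([0.483, 0.041, 0.012])]
```

Everything agrees: the length and width match the box, and the axis points at about -116°. The pivot is near (0.597, 0.054), the dot near (0.6035, 0.066), and run_start and run_end follow from these. I'll close the fingers, travel high, then check the alignment.

```bash
python3 -m pendant '[[-1,0.64,-0.8,0,-0.78],[-1,0.64,-0.8,0,0],[-1,0.64,-0.8,0,0],[-1,0.64,-0.8,0,0],[-1,0.64,-0.8,0,0],[-1,0.64,-0.8,0,0],[-1,0.64,-0.8,0,0],[-1,0.64,-0.8,0,0],[-1,0.64,-0.8,0,0],[-1,0.64,-0.8,0,0]]'
python3 -m pendant '[[-1,0.64,-0.8,0,0],[-1,0.64,-0.8,0,0],[-1,0.64,-0.8,0,0],[-1,0.64,-0.8,-0.2,0],[-1,0.64,-0.8,-0.3,0],[-1,0.64,-0.8,-0.3,0],[-1,0.64,-0.8,-0.3,0],[-1,0.64,-0.8,-0.3,0],[-1,0.64,-0.8,-0.3,0],[-1,0.64,-0.8,-0.3,0],[-1,0,0,0,0],[-1,0,0,0,0]]'
python3 - <<'E'
from h import *
s=bot.state();print(s["tool_pos"],s["ft_force"],s["opening"],cv2.Rodrigues(s["orientation"])[0].round(4))
c=cam("wrist")
im=bot.snapshot("wrist")[:,:,::-1].copy()
cv2.imwrite("pics/w1.png",im)
u=np.array([np.cos(np.radians(-116)),np.sin(np.radians(-116)),0]);o=np.array([.5468,-.049,0])
for x,z in((-.115,.052),(-.130,.054),(-.0695,.04),(-.046,.043),(-.002,.043),(.042,.043),(.15,.04),(-.15,.04)):
    p=proj(c,o+u*x+[0,0,z]);print(x,p.round(1));cv2.drawMarker(im,tuple(int(round(v)) for v in p),(0,255,0),0,8,1)
cv2.imwrite("pics/w1m.png",im)
E
```

```text
clock: 0.93
tool_pos: [0.4122, 0.317, 0.2222]
orientation: [-0.705, -3.061, 0.001]
ft_force: [0.1, 0.4, 0.4]
opening: 0.0248
clock: 1.93
tool_pos: [0.6035, 0.077, 0.1606]
orientation: [-0.708, -3.057, 0.001]
ft_force: [0.2, 0.3, 0.7]
opening: 0.0003
[0.60349715 0.07703063 0.16064457] [0.19533763 0.32172798 0.6884409 ] 0.00034020462015873403 [[-8.981e-01  4.398e-01 -3.500e-03]
 [ 4.398e-01  8.981e-01 -1.000e-04]
 [ 3.100e-03 -1.700e-03 -1.000e+00]]
-0.115 [229.5 191. ]
-0.13 [245.4 191.5]
-0.0695 [184.  187.8]
-0.046 [159.  188.6]
-0.002 [113.6 188.6]
0.042 [ 68.2 188.6]
0.15 [-40.1 187.9]
-0.15 [266.3 187.8]
```

View pics/w1.png

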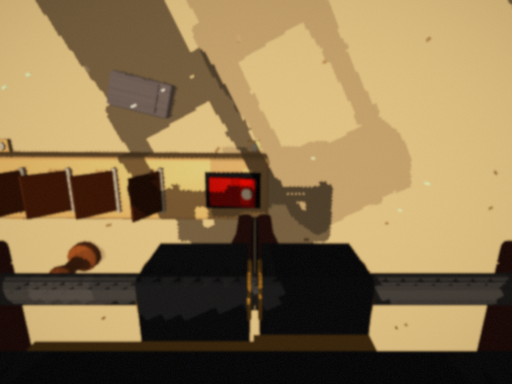

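View pics/w1m.png

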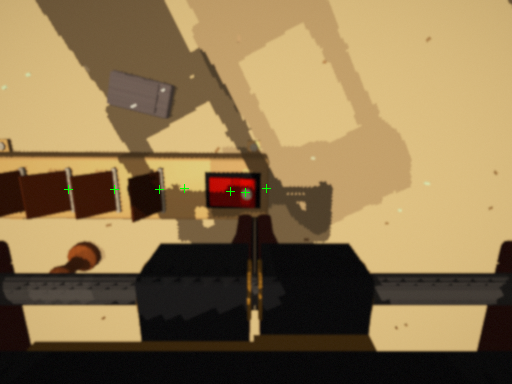

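The wrist view shows the dot at (247,194) and the hinges at about x=162, 115 and 69 px. My model is about 2 mm too far along the row, so I'm moving the strip centre to (0.5476, -0.0472). The cross-strip position fits. Next I'll descend over the dot's half of the rocker.

```bash
python3 -m pendant '[[-1,0.15,0,-0.6,0],[-1,0,0,-0.8,0],[-1,0,0,-0.8,0],[-1,0,0,-0.6,0],[-1,0,0,-0.4,0],[-1,0,0,0,0],[-1,0,0,0,0],[-1,0,0,0,0]]'
```

```text
clock: 2.65
tool_pos: [0.6088, 0.0789, 0.0686]
orientation: [0.704, 3.059, 0.001]
ft_force: [1.8, 0.1, 0.3]
opening: 0.0006
```

```bash
python3 -m pendant '[[-1,0,-0.05,-0.2,0],[-1,0,0,-0.15,0],[-1,0,0,-0.05,0],[-1,0,0,0,0],[-1,0,0,0,0]]'; python3 -m pendant '[[-1,0,0,-0.04,0],[-1,0,0,-0.04,0],[-1,0,0,-0.04,0],[-1,0,0,0,0]]'
```

```text
clock: 3.07
tool_pos: [0.6081, 0.0768, 0.0546]
orientation: [-0.705, -3.061, 0.0]
ft_force: [0.1, -0.4, -1.0]
opening: 0.0004
clock: 3.4
tool_pos: [0.6085, 0.0771, 0.0513]
orientation: [0.705, 3.061, 0.001]
ft_force: [1.3, 1.4, 1.8]
opening: 0.0002
```

```bash
python3 -m pendant '[[-1,0,0,-0.04,0],[-1,0,0,-0.03,0],[-1,0,0,0,0]]';python3 -m pendant '[[-1,0,0,-0.03,0],[-1,0,0,0,0],[-1,0,0,0,0]]'
```

```text
clock: 3.65
tool_pos: [0.6083, 0.077, 0.0489]
orientation: [0.705, 3.061, 0.0]
ft_force: [1.9, 1.0, 1.8]
opening: 0.0005
clock: 3.9
tool_pos: [0.6081, 0.0768, 0.0479]
orientation: [-0.705, -3.061, 0.0]
ft_force: [1.2, 0.8, 2.2]
opening: 0.0005
```

```bash
python3 -m pendant '[[-1,0,0,-0.03,0],[-1,0,0,0,0],[-1,0,0,0,0]]';python3 -m pendant '[[-1,0,0,-0.03,0],[-1,0,0,0,0],[-1,0,0,0,0]]'
python3 - <<'E'
from h import *
im=bot.snapshot("wrist")[:,:,::-1];s=bot.snapshot("scene")[:,:,::-1]
cv2.imwrite("pics/w2.png",im)
cv2.imwrite("pics/s2.png",cv2.resize(s[125:255,165:300],None,fx=4.5,fy=4.5,interpolation=cv2.INTER_CUBIC))
E
```

```text
clock: 4.15
tool_pos: [0.6082, 0.0767, 0.0478]
orientation: [0.705, 3.061, -0.0]
ft_force: [-0.5, 0.6, 4.9]
opening: 0.0004
clock: 4.4
tool_pos: [0.6082, 0.0768, 0.0476]
orientation: [0.705, 3.061, 0.0]
ft_force: [-2.9, 1.4, 8.2]
opening: 0.0003
```

View pics/s2.png

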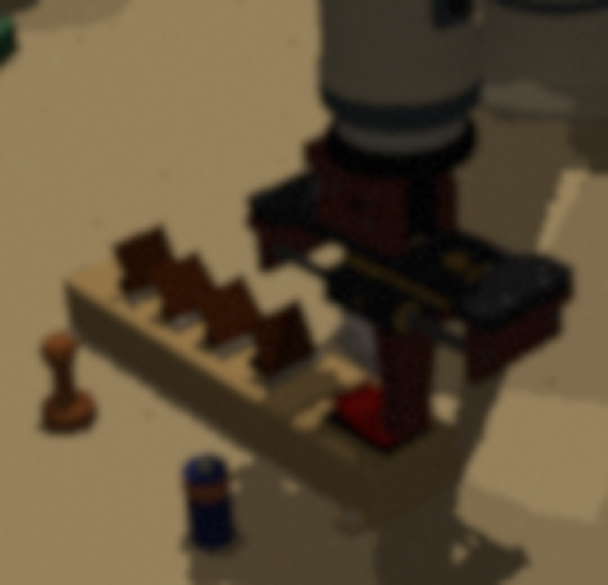

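View pics/w2.png

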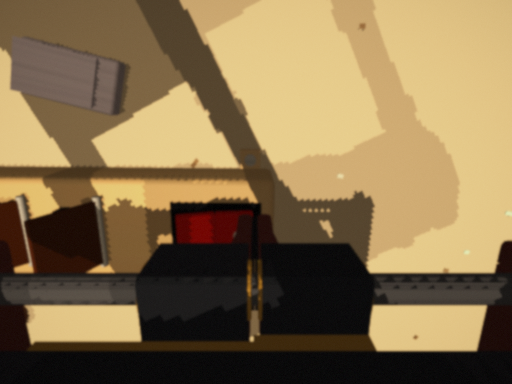

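The force rose sharply at z≈0.0477, so the rocker is on its end stop. Lifting now and moving to the gap.

```bash
python3 -m pendant '[[-1,0,0,0.5,0],[-1,0,0,0.8,0],[-1,-0.2,-0.41,0.1,0],[-1,-0.2,-0.41,0,0],[-1,-0.2,-0.41,0,0],[-1,-0.2,-0.41,0,0],[-1,-0.2,-0.41,0,0],[-1,0,0,0,0],[-1,0,0,0,0]]'
python3 - <<'E'
from h import *
im=bot.snapshot("wrist")[:,:,::-1];s=bot.snapshot("scene")[:,:,::-1]
cv2.imwrite("pics/w3.png",im)
cv2.imwrite("pics/s3.png",cv2.resize(s[125:255,165:300],None,fx=4.5,fy=4.5,interpolation=cv2.INTER_CUBIC))
d=bot.state()["tool_pos"][:2]-[.5476,-.0472];print(bot.state()["tool_pos"],"along",d@[-.438,-.899],"lat",d@[.899,-.438])
E
```

```text
clock: 5.25
tool_pos: [0.5775, 0.0143, 0.0876]
orientation: [-0.708, -3.06, -0.0]
ft_force: [0.2, -0.4, -0.4]
opening: 0.0006
[0.57807824 0.01536283 0.08795209] along -0.06959345331037285 lat -2.577350612303214e-06
```

View pics/s3.png

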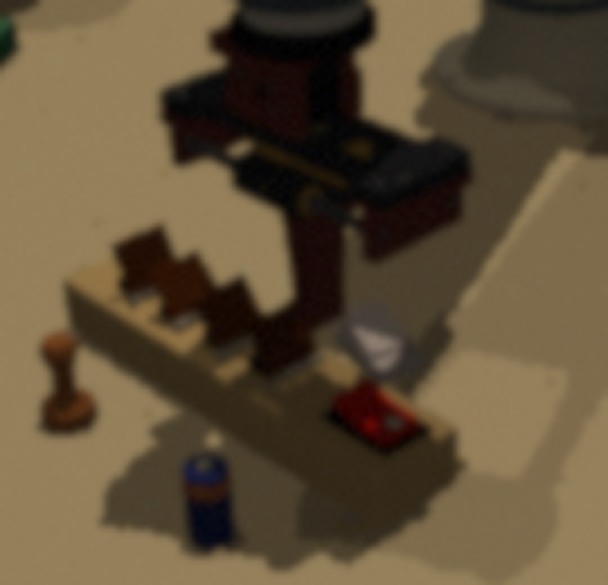

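View pics/w3.png

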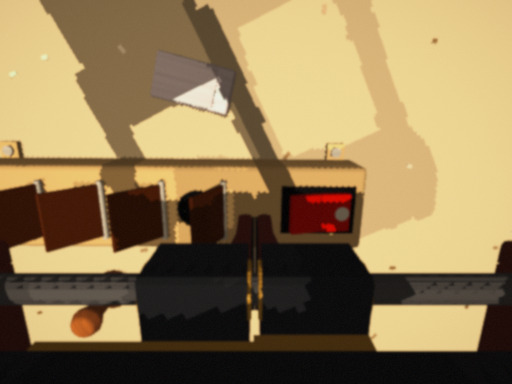

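In both views the dot half is down and the cover half is up. The fingers hang over the gap, clear of the hinge at x≈225 px and the rocker end at x≈283 px. Descending to about z = 0.046.

```bash
python3 -m pendant '[[-1,0,0,-0.4,0],[-1,0,0,-0.5,0],[-1,0,0,-0.3,0],[-1,0,0,-0.15,0],[-1,0,0,0,0],[-1,0,0,0,0],[-1,0,0,0,0]]'
python3 -c "
from h import *
d=bot.state()['tool_pos'][:2]-[.5476,-.0472];print('along',d@[-.438,-.899],'lat',d@[.899,-.438])"
```

```text
clock: 5.93
tool_pos: [0.5786, 0.0155, 0.0484]
orientation: [0.705, 3.061, 0.0]
ft_force: [0.1, 0.1, -0.5]
opening: 0.0004
along -0.06992045184889524 lat 0.00040262680369616485
```

```bash
python3 -m pendant '[[-1,0,0,-0.07,0],[-1,0,0,0,0],[-1,-0.142,-0.291,0,0],[-1,-0.142,-0.291,0,0],[-1,-0.142,-0.291,0,0],[-1,-0.142,-0.291,0,0],[-1,0,0,0,0]]'
python3 -c "
from h import *
d=bot.state()['tool_pos'][:2]-[.5476,-.0472];print('along',d@[-.438,-.899],'lat',d@[.899,-.438])"
```

```text
clock: 6.52
tool_pos: [0.5602, -0.022, 0.0458]
orientation: [-0.708, -3.061, 0.002]
ft_force: [0.4, -0.3, -0.0]
opening: 0.0003
along -0.028213707397217517 lat 0.0002610454914952001
```

```bash
python3 -m pendant '[[-1,-0.142,-0.291,0,0],[-1,-0.142,-0.291,0,0],[-1,-0.142,-0.291,0,0],[-1,-0.142,-0.291,0,0]]'
python3 - <<'E'
from h import *
im=bot.snapshot("wrist")[:,:,::-1];s=bot.snapshot("scene")[:,:,::-1]
cv2.imwrite("pics/s4.png",cv2.resize(s[125:255,165:300],None,fx=4.5,fy=4.5,interpolation=cv2.INTER_CUBIC))
cv2.imwrite("pics/w4.png",im)
d=bot.state()['tool_pos'][:2]-[.5476,-.0472];print('along',d@[-.438,-.899],'lat',d@[.899,-.438])
E
```

```text
clock: 6.85
tool_pos: [0.5437, -0.0554, 0.0458]
orientation: [0.705, 3.061, -0.0]
ft_force: [-0.1, 0.3, -0.0]
opening: 0.0005
along 0.010028077349734744 lat 9.662831971942983e-05
```

View pics/s4.png

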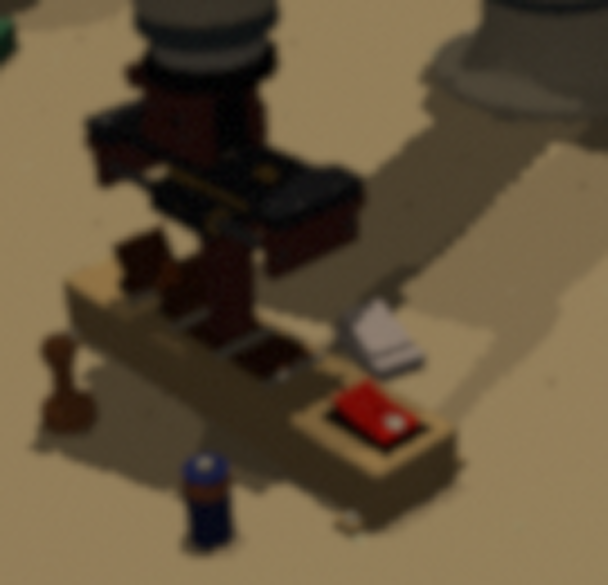

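View pics/w4.png

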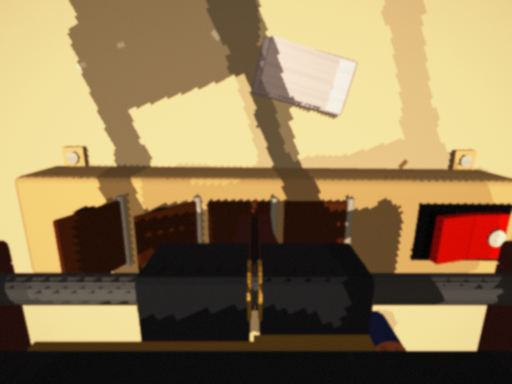

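Cover 1 lies flat and cover 2 is folding under the fingers, with negligible force. Continuing the pass.

```bash
python3 -m pendant '[[-1,-0.142,-0.291,0,0],[-1,-0.142,-0.291,0,0],[-1,-0.142,-0.291,0,0],[-1,-0.142,-0.291,0,0],[-1,-0.142,-0.291,0,0],[-1,-0.142,-0.291,0,0],[-1,-0.142,-0.291,0,0],[-1,-0.142,-0.291,0,0],[-1,-0.142,-0.291,0,0],[-1,-0.142,-0.291,0,0],[-1,-0.142,-0.291,0,0],[-1,-0.142,-0.291,0,0]]'
python3 -m pendant '[[-1,0,0,0,0],[-1,0,0,0,0]]'
python3 - <<'E'
from h import *
s=bot.snapshot("scene")[:,:,::-1]
cv2.imwrite("pics/s5.png",cv2.resize(s[125:255,165:300],None,fx=4.5,fy=4.5,interpolation=cv2.INTER_CUBIC))
d=bot.state()['tool_pos'][:2]-[.5476,-.0472];print('along',d@[-.438,-.899],'lat',d@[.899,-.438])
E
```

```text
clock: 7.95
tool_pos: [0.4923, -0.1603, 0.0455]
orientation: [-0.705, -3.061, 0.001]
ft_force: [0.1, 0.2, -0.0]
opening: 0.0004
clock: 8.12
tool_pos: [0.4926, -0.1598, 0.0455]
orientation: [-0.707, -3.061, -0.0]
ft_force: [-0.4, 0.4, -0.3]
opening: 0.0009
along 0.12483423363406554 lat -8.2102714192199e-05
```

View pics/s5.png

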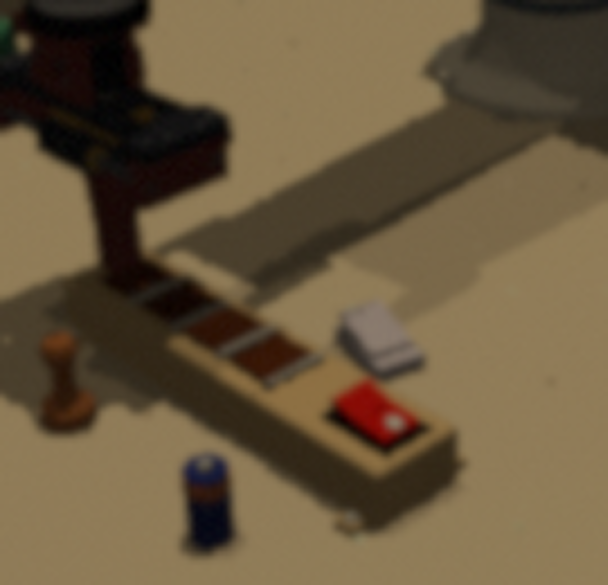

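Covers 1–3 are flat, and the fingers are at run_end on cover 4. Lifting straight up and checking.

```bash
python3 -m pendant '[[-1,0,0,0.3,0],[-1,0,0,0.8,0],[-1,0,0,0.9,0],[-1,0,0,0.9,0],[-1,0,0,0.6,0],[-1,0,0,0,0],[-1,0,0,0,0],[-1,0,0,0,0]]'
python3 - <<'E'
from h import *
s=bot.snapshot("scene")[:,:,::-1];w=bot.snapshot("wrist")[:,:,::-1]
cv2.imwrite("pics/s6.png",cv2.resize(s[125:255,165:300],None,fx=4.5,fy=4.5,interpolation=cv2.INTER_CUBIC))
cv2.imwrite("pics/w6.png",w)
E
```

```text
clock: 8.83
tool_pos: [0.4927, -0.1588, 0.1497]
orientation: [-0.704, -3.06, -0.0]
ft_force: [0.0, -0.3, -0.4]
opening: 0.0006
```

View pics/s6.png

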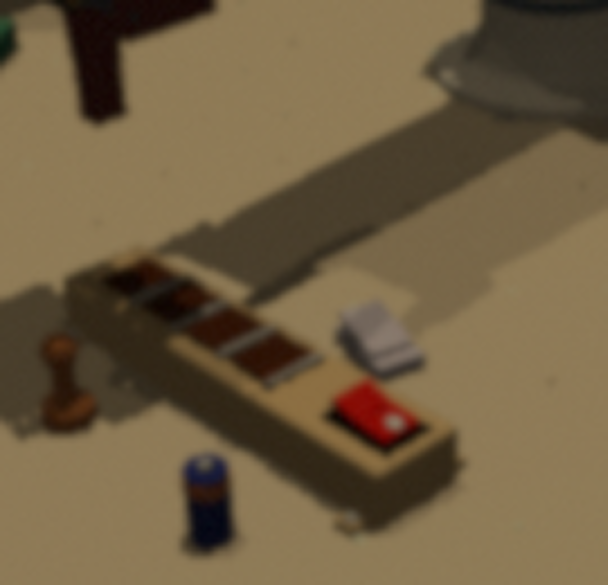

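View pics/w6.png

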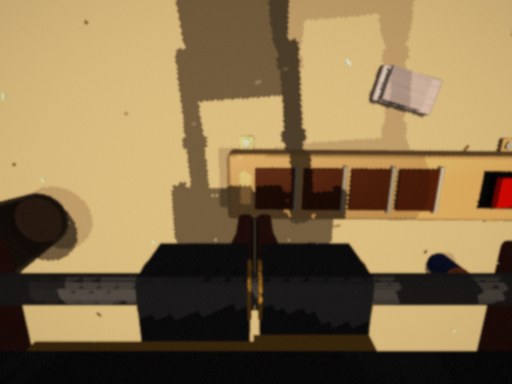

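All four covers lie flat, the rocker is off, and the stamp, battery and clip look unmoved. Handing in.

```bash
python3 -c "
from station import bot
print(bot.sign_off())"
```

```text
the job is handed in; nothing more can be done
None
```

The power strip is shut down: the rocker is off and all four socket covers are folded flat. I handed the job in at about 9 s. The sign-off gives no verdict.

- **Switch:** I pressed the dotted half with closed fingers until it hit its end stop, at about 8 N and tip height z ≈ 0.0477 m. The pictures taken afterwards show that half down.
- **Covers:** I set the fingertips down in the gap and ran them along the row to run_end in one unlifted pass at about 46 mm. Measured force stayed within sensor noise at each reading. I paused briefly twice along the way without lifting.
- **Last checks:** After a straight lift to 0.15 m, the scene and wrist pictures show all four covers flat and the rocker off. The battery, stamp and memo clip look unmoved by eye; I did not re-measure them. The calculator, tumbler and paper roll were never approached closely, and I did not check their positions again.
- **Disagreement:** My first estimate of the strip's position from the top camera was about 2 mm off along the row. I corrected it from the wrist view before touching anything.

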